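Strike the maker's mark on a headstock blank

TASK

Take the red-handled sprung punch out of its grey tray and set it upright on the black guitar-headstock blank, centred in the pale outline and lined up with it. Press straight down, firmly but without a blow, until the sprung die is nearly all the way in, hold it there for about a second, then lift straight off without dragging it across the wood. Stand the punch upright in its tray again and let go; do not shift the blank, touch the maple blank with the punch or disturb the other things on the bench.

Things in the scene. Friction and masses are not known exactly. Their poses are not given: they have to be found in the camera images.
- punch: Sprung die punch, 110 mm tall, 0.38 kg, upright. Origin: centre of the die's underside, die fully out; z up the punch, x along the die's long side. From below (x by y, mm): steel die 60x26, z 0-14; springs; brass yoke 66x46, z 28-44, with shoulders 10 mm wide either y side; red handle 50x26, z 44-98, to be gripped across y; red cap 56x36, z 98-110.
- punch_grip (a point): Point on the punch's axis in the handle, 68 mm above the die's underside: where to grip, fingers closing along the punch's y; the fingertips then stay just above or on the brass yoke.
- punch_face (a point): Centre of the die's underside; it moves up into the punch with the die as the punch is pressed. Same axes as the punch.
- punch_die (a joint): How far the sprung die is pushed up into the punch, m: 0 fully out, 0.012 fully in (hard stop). The spring starts to give at 4.2 N and needs 1.2 N more per mm: 11 N at 6 mm, 15 N at 9 mm, 18.6 N at 12 mm.
- black_blank: Loose black guitar-headstock blank, 0.22 kg, 200 (x) x 84 (y) x 16 mm thick, flat on the bench; origin at the centre of its underside. Broad end (150 mm long, six steel bushings) to +x, neck stub 48 mm wide to -x. On top a pale outline 76 (x) x 42 (y) mm with a small cross at its centre.
- black_blank_mark (a point): Centre of the pale outline, on the black blank's top face, 30 mm towards +x from the blank's origin and 16 mm above the bench. x runs along the outline's long side.
- maple_blank: A bystander: loose headstock blank of the same shape and size in pale maple, already stamped (brown rectangle in a dark outline); origin at the centre of its underside.
- tray_in (a point): Centre of the inner floor of the punch's fixed grey tray, 5 mm above the bench; the tray is 130 (x) x 100 (y) mm outside, walls 5 mm thick and 18 mm high above the bench. Axes are the tray's.
- screwdriver: Bystander: screwdriver lying on the bench between the work places, along its x; about 200 mm long, under 40 mm high.
- brush: Bystander: brush lying on the bench between the work places, along its x; about 200 mm long, under 40 mm high.
- glue: Bystander: yellow glue bottle, 60 mm across, 150 mm tall, standing behind the work places; origin at the centre of its underside.
- clamp: Bystander: wooden clamp, about 130 x 170 x 30 mm, lying behind the work places; origin under its spine.
- sanding_block: Bystander: cork block 110 x 60 x 40 mm on the robot's left; origin at the centre of its underside.
- tin: Bystander: tin can, 80 mm across, 100 mm tall, standing on the robot's right; origin at the centre of its underside.

How it is judged:
By the outcome, as a careful person would: the job done as asked, in the order asked, and still so for the second after the job is handed in, with the robot touching nothing.
It also fails if it takes over 56 s, if anything falls off the work surface, if the arm or the gripper's body presses on something with over 40 N, if the wrist force passes 120 N, or if a joint passes its speed limit or range.

ROBOT

A 7-joint arm with a two-finger parallel gripper is mounted at the origin on the work surface. World frame = base frame: x ahead of the robot, y to its left, z up, the work surface at z = 0. Lengths are in m, angles in rad, forces in N, time in s.
With the tool pointing down it reaches from about 0.4 to 0.85 m from the base axis. Payload 4.4 kg.
Tool frame: the origin (TCP) lies on the centre line of the jaws, within the pads' length; the fingertips stand 11 mm ahead of it and the grasp point (between the pads) lies 8 mm behind it; z points along the fingers, y is the line along which they close (so a half turn about z gives the same grasp; the last joint's range is limited). The gripper opens to 94 mm and grips with 3 to 60 N. Pads are 16 mm wide; open, the fingers measure 119 mm over their backs; the gripper's body (75 mm by 177 mm) begins 78 mm behind the grasp point.
Start: joints at [-1.168, 0.628, 0.038, 1.517, -0.027, 0.996, -0.02], TCP at [0.294, 0.58, 0.216] pointing down, gripper open.
Joint ranges: [-3.06, 3.06], [-0.37, 2.12], [-1.25, 1.32], [0.18, 2.47], [-1.1, 4.24], [0.23, 1.98], [-2.94, 2.94]. Speed limits (rad/s): [2.57, 2.57, 3.14, 3.14, 3.14, 3.14, 3.14].

INTERFACE

Orientations are given as a 3x3 rotation matrix whose columns are the frame's x, y, z axes.
In Python, from bench import telemetry, eyes, arm gives the robot as it stands.
- The arm moves only by the tool arm_command, never from a script. Its argument "steps" is a list that holds one entry, the list of rows, each a list of 7 numbers: the shift along the world's x, y, z in m, then the turn, a rotation vector about the world's x, y, z in rad, then the opening, from -1 (shut) to 1 (fully open), so that 0 is half open. In form: [[[x, y, z, ax, ay, az, jaw], ...]]. A call has 1 to 5 rows; each row shifts and turns the commanded pose from where the row before left it; what a row does not reach is not made up. A row lasts 1/10 s, in which the tool goes at most 50 mm and 8.59 degrees, less where a joint would pass 70% of its speed; a pose out of reach is approached as far as the arm can. A call with a gripper value outside its range is refused whole. The fingers move at their own pace and stop on an object; the grip force is fixed at half the most. Time passes only in rows, so rows that do not move let the fingers close. It gives the time, the measured TCP pose, the force, the opening and the grip force at its end, in the units of the state.
- telemetry.observe(): the state, without advancing time (a new reading comes with each control period).
- eyes.read_camera(name): name is "side" or "top"; returns the picture (480x640x3 uint8, blue, green, red); there is no depth.
- eyes.camera_model(name): a dict with "camera_matrix" (3x3 intrinsics, pixels), "pose" (4x4, takes a point from camera to world coordinates). Camera axes: x right, y down, z forward; pixel columns grow to the right and rows downward; lengths in m; the calibration is good to about 2 mm. A picture is of the moment at which its call begins. camera_model takes no time and is no camera call.
- arm.finish_job(): hands the job in; it is judged then, once.
The state is a dict: "clock": time; "joint_positions": joint angles; "qvel": joint speeds; "tau": joint torques, N m; "position": TCP position; "ee_rot": TCP orientation; "wrist_force": force on the tool from outside, world axes, zero at the start; "wrist_torque": the same for the moment, N m; "finger_gap": opening from 0.0 (shut) to 1.0 (fully open); "finger_force": force on a finger pad.
Only numpy, scipy, OpenCV 4.12 (cv2) and the standard library are available. Lean on these libraries where they do the work, as an engineer would, in place of code of your own. Each camera call takes 0.05 s, during which the arm holds its last target. There are 200 camera calls.

## Working session

There is one attempt and no reset: what is moved stays moved. The work goes in short steps, Python scripts to look and compute and a tool call to move; the robot and the scene stay as the last step left them, time stands still between calls to the robot, and variables do not carry over. Pictures are saved under pics/ and viewed, at most 13 in all, crops included, and the job is handed in when it is done.

Besides the shell and the picture viewer there is one more tool, called as name(argument=value, ...), one argument or row to a line, values as JSON. arm_command: Moves the arm, as the interface text tells. Its arguments: {"type":"object","properties":{"steps":{"type":"array"}},"required":["steps"]}

```bash
mkdir -p pics; ls; python3 - <<'E'
from bench import telemetry, eyes, arm
import cv2,numpy as np
for n in("top","side"):
    cv2.imwrite(f"pics/{n}0.png",eyes.read_camera(n)); m=eyes.camera_model(n); print(n,np.round(m["camera_matrix"],1).tolist(),np.round(m["pose"],4).tolist())
s=telemetry.observe();print({k:np.round(s[k],3).tolist() for k in s})
E
```

```text
pics
top [[444.8, 0.0, 319.6], [0.0, 444.8, 245.7], [0.0, 0.0, 1.0]] [[0.0201, -0.9925, 0.1209, 0.4262], [-0.9998, -0.019, 0.0107, -0.0337], [-0.0083, -0.1211, -0.9926, 1.2981], [0.0, 0.0, 0.0, 1.0]]
side [[459.1, 0.0, 321.7], [0.0, 459.1, 240.5], [0.0, 0.0, 1.0]] [[0.9973, -0.0405, 0.0605, 0.5071], [-0.0724, -0.6307, 0.7726, -0.9433], [0.0068, -0.775, -0.632, 0.8477], [0.0, 0.0, 0.0, 1.0]]
{'clock': 0.1, 'joint_positions': [-1.168, 0.629, 0.038, 1.518, -0.027, 0.996, -0.02], 'qvel': [0.0, -0.002, -0.001, -0.003, 0.0, 0.0, -0.002], 'tau': [0.002, -55.079, 1.147, -18.711, -0.052, 0.019, 0.0], 'position': [0.293, 0.579, 0.216], 'ee_rot': [[-0.892, 0.452, -0.001], [0.452, 0.892, -0.001], [-0.0, -0.002, -1.0]], 'wrist_force': [0.183, 0.163, -0.992], 'wrist_torque': [-0.04, -0.026, 0.027], 'finger_force': 0.0, 'finger_gap': 1.0}
```

View pics/top0.png

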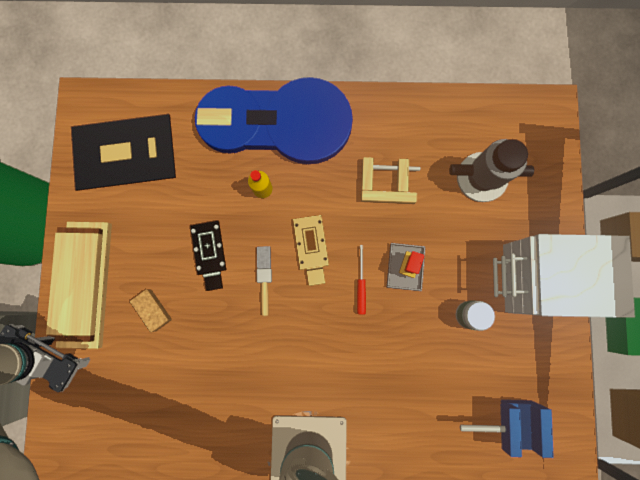

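View pics/side0.png

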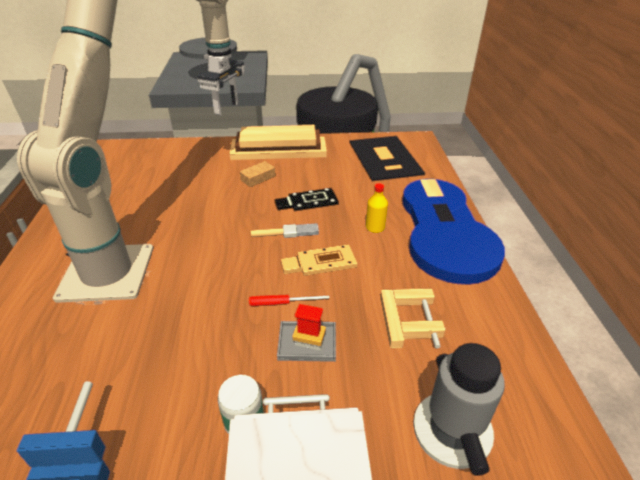

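The top view shows the black blank with its outline at about (207,246), the tray at (406,267) and the punch cap at (413,262). The side view shows the punch cap at (309,314), the tray at (307,341) and the outline at (317,197). Next I'll enlarge those areas.

```bash
cat > h.py <<'E'
from bench import telemetry, eyes, arm
import cv2,numpy as np
def proj(n,P):
    m=eyes.camera_model(n);T=np.linalg.inv(m["pose"]);q=np.atleast_2d(P)@T[:3,:3].T+T[:3,3];q=q@np.array(m["camera_matrix"]).T;return q[:,:2]/q[:,2:]
def ray(n,uv,z):
    m=eyes.camera_model(n);T=np.array(m["pose"]);d=np.c_[np.atleast_2d(uv),np.ones(len(np.atleast_2d(uv)))]@np.linalg.inv(m["camera_matrix"]).T@T[:3,:3].T
    o=T[:3,3];return o+d*((z-o[2])/d[:,2:])
def crop(im,x,y,w,h,k): return cv2.resize(im[y:y+h,x:x+w],None,fx=k,fy=k,interpolation=cv2.INTER_CUBIC)
E
python3 - <<'E'
from h import *
t=cv2.imread("pics/top0.png");s=cv2.imread("pics/side0.png")
a=np.vstack([np.hstack([crop(t,180,210,60,50*6//5,6)[:300] if 0 else crop(t,180,212,66,50,6),crop(t,380,238,66,50,6)]),np.hstack([crop(s,272,180,66,50,6),crop(s,274,304,66,50,6)])])
# last column crop: tray side
cv2.imwrite("pics/crop0.png",a);print(a.shape)
E
```

```text
(600, 792, 3)
```

View pics/crop0.png

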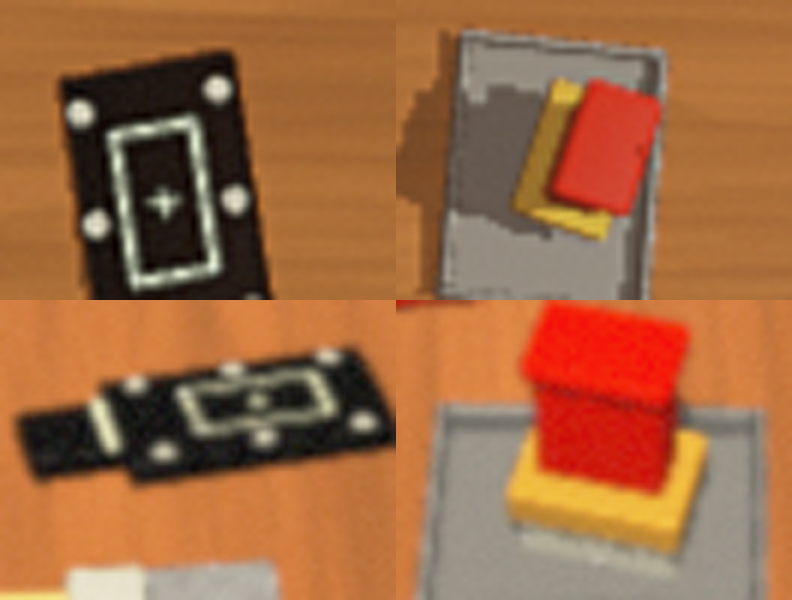

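```bash
cat >> h.py <<'E'
from scipy.optimize import minimize
K=6
def box(w,d,z0,z1,cx=0): return np.array([[cx+a*w/2,b*d/2,z] for a in(-1,1) for b in(-1,1) for z in(z0,z1)])
def place(p,V,z): 
    c,s=np.cos(p[2]),np.sin(p[2]);return V@np.array([[c,s,0],[-s,c,0],[0,0,1]])+[p[0],p[1],z]
def render(n,hulls,win):
    x,y,w,h=win;I=np.zeros((h*K,w*K),np.uint8)
    for H,v in hulls:
        q=cv2.convexHull(proj(n,H).astype(np.float32))
        cv2.fillConvexPoly(I,np.round(((q-[x,y]+.5)*K-.5)*16).astype(np.int32),v,shift=4)
    return cv2.resize(I,(w,h),interpolation=cv2.INTER_AREA)/255.
def fit(p0,make,masks):
    def cost(p): return sum(np.abs(render(n,make(p),win)-M).sum() for n,win,M in masks)
    best=min((minimize(cost,np.array(p0)+[0,0,d],method="Nelder-Mead",options=dict(initial_simplex=np.array(p0)+[0,0,d]+np.array([[0,0,0],[.008,0,0],[0,.008,0],[0,0,.15]]),xatol=1e-4,fatol=.01)) for d in(-.1,.1)),key=lambda r:r.fun)
    return best.x,best.fun,sum(M.sum() for *_,M in masks)
def win(im,w): x,y,a,b=w;return im[y:y+b,x:x+a].astype(float)
def soft(v,lo,hi): return np.clip((v-lo)/(hi-lo),0,1)
def red(I): return soft(I[...,2]-1.3*I[...,1]-.3*I[...,0],20,90)*(I[...,1]<75)
def rb(I): # red or brass: strongly saturated
    return None
E
python3 - <<'E'
from h import *
t=cv2.imread("pics/top0.png");s=cv2.imread("pics/side0.png")
for n,im,pts in(("t",t,[(412,262),(403,255),(382,245),(420,288),(207,246),(191,250),(400,275)]),("s",s,[(309,311),(305,325),(298,334),(285,350),(317,197),(290,203),(350,345)])):
    print(n,[im[y,x].tolist() for x,y in pts])
print(ray("top",[[412.5,262.5]],.115),ray("side",[[309,312]],.115),ray("top",[[207.5,246]],.016),ray("side",[[315,197]],.016))
E
```

```text
t [[42, 63, 209], [77, 87, 98], [57, 112, 173], [75, 84, 94], [174, 198, 192], [56, 111, 175], [77, 85, 98]]
s [[10, 27, 245], [10, 16, 207], [63, 187, 240], [140, 151, 157], [41, 46, 50], [179, 221, 221], [58, 115, 187]]
[[ 0.52988743 -0.26908121  0.115     ]] [[ 0.53303695 -0.28486816  0.115     ]] [[0.57515902 0.30637142 0.016     ]] [[0.58130483 0.29778286 0.016     ]]
```

```bash
cat > fit.py <<'E'
from h import *
def redm(I): return soft(I[...,2]-I[...,1],85,135)
def greym(I): return soft(-(I[...,2]-I[...,0]),-75,-45)
def punch(imgs,wins,p0,z,h=0):
    parts=[box(50,26,44,98)/1e3,box(56,36,98,110)/1e3]
    mk=lambda p:[(place(p,V,z),255) for V in parts]
    return fit(p0,mk,[(n,wins[n],redm(win(imgs[n],wins[n]))) for n in wins])
def blank(imgs,wins,p0):
    parts=[box(150,84,0,16,25)/1e3,box(52,48,0,16,-74)/1e3]
    mk=lambda p:[(place(p,V,0),255) for V in parts]
    return fit(p0,mk,[(n,wins[n],greym(win(imgs[n],wins[n]))) for n in wins])
def outline(imgs,wins,p0):
    o=box(77,43,16,16)/1e3;i=box(71,37,16,16)/1e3
    mk=lambda p:[(place(p,o,0),255),(place(p,i,0),0)]
    return fit(p0,mk,[(n,wins[n],soft(win(imgs[n],wins[n])[...,1],45,170)) for n in wins])
E
python3 - <<'E'
from fit import *
im=dict(top=cv2.imread("pics/top0.png"),side=cv2.imread("pics/side0.png"))
pw=dict(top=(398,246,30,34),side=(288,302,40,36));bw=dict(top=(184,214,48,82),side=(268,182,78,32));ow=dict(top=(197,230,21,32),side=(300,190,32,17))
P=lambda *r:print(*[np.round(x,4) for x in r])
for k in(("top",),("side",),("top","side")):
    f=lambda w:{a:w[a] for a in k};print(k)
    P(*punch(im,f(pw),[.53,-.28,-.3],.005));P(*blank(im,f(bw),[.548,.298,.12]));P(*outline(im,f(ow),[.578,.302,.12]))
for z,c in((.018,[[456/6+0+380-66,0]]),): pass
print(ray("top",np.array([[460,31],[662,50],[]][:2])/6+[380-66,238],.018))
E
```

```text
('top',)
[ 0.5323 -0.2767 -0.3831] 80.9471 259.82
[0.5484 0.3031 0.1976] 86.2725 1785.0333
[0.5777 0.3085 0.1923] 86.7051 166.12
('side',)
[ 0.5324 -0.2786 -0.2302] 97.7114 724.48
[0.552  0.2999 0.1899] 151.3451 922.0667
[0.5789 0.3014 0.1948] 105.5443 142.72
('top', 'side')Traceback (most recent call last):
  File "<stdin>", line 7, in <module>
  File "fit.py", line 7, in punch
    return fit(p0,mk,[(n,wins[n],redm(win(imgs[n],wins[n]))) for n in wins])
  File "h.py", line 22, in fit
    best=min((minimize(cost,np.array(p0)+[0,0,d],method="Nelder-Mead",options=dict(initial_simplex=np.array(p0)+[0,0,d]+np.array([[0,0,0],[.008,0,0],[0,.008,0],[0,0,.15]]),xatol=1e-4,fatol=.01)) for d in(-.1,.1)),key=lambda r:r.fun)
  File "h.py", line 22, in <genexpr>
    best=min((minimize(cost,np.array(p0)+[0,0,d],method="Nelder-Mead",options=dict(initial_simplex=np.array(p0)+[0,0,d]+np.array([[0,0,0],[.008,0,0],[0,.008,0],[0,0,.15]]),xatol=1e-4,fatol=.01)) for d in(-.1,.1)),key=lambda r:r.fun)
              ~~~~~~~~^^^^^^^^^^^^^^^^^^^^^^^^^^^^^^^^^^^^^^^^^^^^^^^^^^^^^^^^^^^^^^^^^^^^^^^^^^^^^^^^^^^^^
[... 315 characters left out ...]
ost(p): return sum(np.abs(render(n,make(p),win)-M).sum() for n,win,M in masks)
                        ~~~^^^^^^^^^^^^^^^^^^^^^^^^^^^^^^^^^^^^^^^^^^^^^^^^^^^^^^^^^^^^
  File "h.py", line 21, in <genexpr>
    def cost(p): return sum(np.abs(render(n,make(p),win)-M).sum() for n,win,M in masks)
                                   ~~~~~~^^^^^^^^^^^^^^^
  File "h.py", line 17, in render
    q=cv2.convexHull(proj(n,H).astype(np.float32))
                     ~~~~^^^^^
  File "h.py", line 4, in proj
    m=eyes.camera_model(n);T=np.linalg.inv(m["pose"]);q=np.atleast_2d(P)@T[:3,:3].T+T[:3,3];q=q@np.array(m["camera_matrix"]).T;return q[:,:2]/q[:,2:]
ValueError: time passes only in moves, steps and waits
```

```bash
sed -i 's/^def proj/import functools\n@functools.lru_cache\ndef cm(n): return eyes.camera_model(n)\ndef proj/; s/m=eyes.camera_model(n)/m=cm(n)/' h.py
cat > m0.py <<'E'
from fit import *
im=dict(top=cv2.imread("pics/top0.png"),side=cv2.imread("pics/side0.png"))
pw=dict(top=(398,246,30,34),side=(288,302,40,36));bw=dict(top=(184,214,48,82),side=(268,182,78,32));ow=dict(top=(197,230,21,32),side=(300,190,32,17))
P=lambda *r:print(*[np.round(x,4) for x in r])
p,b,o=punch(im,pw,[.53,-.28,-.3],.005),blank(im,bw,[.548,.298,.19]),outline(im,ow,[.578,.302,.19])
P(*p);P(*b);P(*o)
P(*outline(im,dict(top=ow["top"]),[.578,.308,.19]))
# grey tray via mask in top: tray fit with rim hull
tw={"top":(384,238,46,58)}
I=win(im["top"],tw["top"]);M=np.maximum(greym(I)*(I[...,0]>66),redm(I));
print(np.round(fit([.52,-.26,-.05],lambda q:[(place(q,box(.13,.10,0,.018),0),255)],[("top",tw["top"],M)])[0],4))
out=[]
for n,w in(("top",pw["top"]),("side",pw["side"]),("top",ow["top"]),("side",ow["side"])):
    x,y,a,c=w;x-=6;y-=6;a=50;c=36 if n=="side" else 46;k=7;J=crop(im[n],x,y,a,c,k)
    hs=[place(p[0],box(50,26,44,98)/1e3,.005),place(p[0],box(56,36,98,110)/1e3,.005),place(p[0],box(66,46,28,44)/1e3,.005)] if w in pw.values() else [place(o[0],box(76,42,16,16)/1e3,0),place(b[0],box(150,84,0,16,25)/1e3,0)]
    for h in hs:
        q=cv2.convexHull(proj(n,h).astype(np.float32));cv2.polylines(J,[np.round(((q-[x,y]+.5)*k-.5)).astype(np.int32)],True,(255,255,0),1)
    out.append(cv2.copyMakeBorder(J,0,322-J.shape[0],0,0,0) if J.shape[0]<322 else J[:322])
cv2.imwrite("pics/ov.png",cv2.resize(np.vstack([np.hstack(out[:2]),np.hstack(out[2:])]),None,fx=.92,fy=.92))
E
python3 m0.py
```

```text
[ 0.5325 -0.2787 -0.2523] 184.5251 984.3
[0.5484 0.3021 0.1967] 270.0843 2707.1
[0.5782 0.3077 0.1868] 210.656 308.84
[0.578  0.3086 0.2043] 86.122 166.12
[ 0.5269 -0.2703 -0.0884]
```

View pics/ov.png

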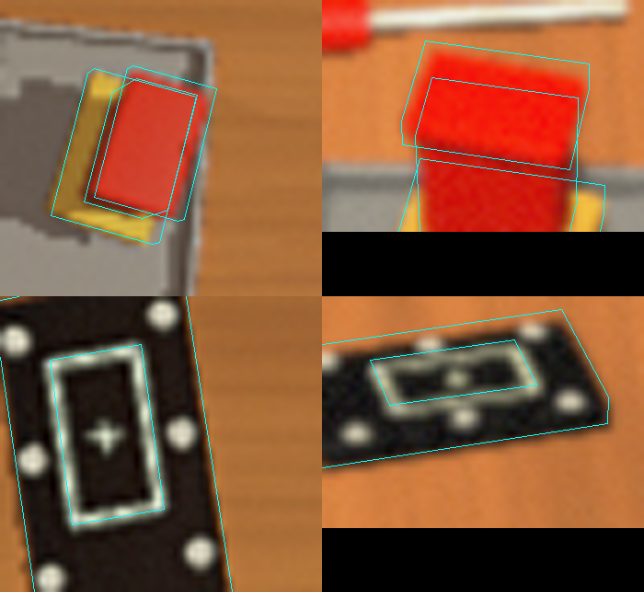

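The overlay fits well in the top view. The side view sits about 2 px high, so I trust top more. Estimates: punch about (0.5325,-0.278) with yaw about -0.27, mark about (0.578,0.308) with yaw about 0.195. I'll move over the punch now.

arm_command(
  steps=[
    [[0.012,-0.043,0,0,0,0.01,1],[0.012,-0.043,0,0,0,0.01,1],[0.012,-0.043,0,0,0,0.01,1],[0.012,-0.043,0,0,0,0.01,1],[0.012,-0.043,0,0,0,0.01,1]],
  ],
)

```text
clock: 0.6
position: [0.3537, 0.3629, 0.2162]
ee_rot: [[-0.914, 0.406, -0.0], [0.406, 0.914, -0.001], [0.0, -0.001, -1.0]]
wrist_force: [1.7, -0.1, -0.3]
finger_gap: 1.001
finger_force: 0.0
```

arm_command(
  steps=[
    [[0.012,-0.043,0,0,0,0.01,1],[0.012,-0.043,0,0,0,0.01,1],[0.012,-0.043,0,0,0,0.01,1],[0.012,-0.043,0,0,0,0.01,1],[0.012,-0.043,0,0,0,0.01,1]],
  ],
)

```text
clock: 1.1
position: [0.4137, 0.1481, 0.2164]
ee_rot: [[-0.933, 0.36, -0.0], [0.36, 0.933, -0.0], [0.0, -0.0, -1.0]]
wrist_force: [0.5, 0.4, 0.6]
finger_gap: 1.001
finger_force: 0.0
```

arm_command(
  steps=[
    [[0.012,-0.043,0,0,0,0.01,1],[0.012,-0.043,0,0,0,0.01,1],[0.012,-0.043,0,0,0,0.01,1],[0.012,-0.043,0,0,0,0.01,1],[0.012,-0.043,0,0,0,0.01,1]],
  ],
)

```text
clock: 1.6
position: [0.4737, -0.0669, 0.2164]
ee_rot: [[-0.95, 0.313, -0.0], [0.313, 0.95, 0.0], [0.0, 0.0, -1.0]]
wrist_force: [0.5, -0.5, 0.2]
finger_gap: 0.994
finger_force: 0.0
```

arm_command(
  steps=[
    [[0.012,-0.043,0,0,0,0.01,1],[0.012,-0.043,0,0,0,0.01,1],[0.012,-0.043,0,0,0,0.01,1],[0.012,-0.038,0,0,0,0.01,1],[0,0,0,0,0,0,1]],
  ],
)

```text
clock: 2.1
position: [0.5216, -0.239, 0.216]
ee_rot: [[-0.959, 0.283, 0.0], [0.283, 0.959, -0.004], [-0.002, -0.004, -1.0]]
wrist_force: [-1.3, -0.0, -0.3]
finger_gap: 1.0
finger_force: 0.0
```

arm_command(
  steps=[
    [[0.011,-0.039,0,0,0,0.01,1],[0,0,-0.04,0,0,0,1],[0,0,-0.04,0,0,0,1],[0,0,0,0,0,0,1]],
  ],
)

```text
clock: 2.5
position: [0.5287, -0.2683, 0.1315]
ee_rot: [[-0.964, 0.265, -0.01], [0.265, 0.964, 0.005], [0.011, 0.003, -1.0]]
wrist_force: [-1.2, 0.6, -0.0]
finger_gap: 1.004
finger_force: 0.0
```

```bash
python3 - <<'E'
from h import *
t=eyes.read_camera("top");s=eyes.read_camera("side")
cv2.imwrite("pics/t1.png",t);cv2.imwrite("pics/s1.png",s)
cv2.imwrite("pics/c1.png",np.hstack([crop(t,370,220,80,90,5),crop(s,265,260,80,90,5)]))
o=telemetry.observe();print(np.round(o["position"],4),np.round(o["ee_rot"],3).tolist())
print(proj("top",o["position"]),proj("side",o["position"]))
E
```

```text
[ 0.5324 -0.2701  0.1365] [[-0.964, 0.265, -0.002], [0.265, 0.964, 0.001], [0.002, 0.001, -1.0]]
[[414.52793876 260.84967572]] [[308.25420488 299.91852819]]
```

View pics/c1.png

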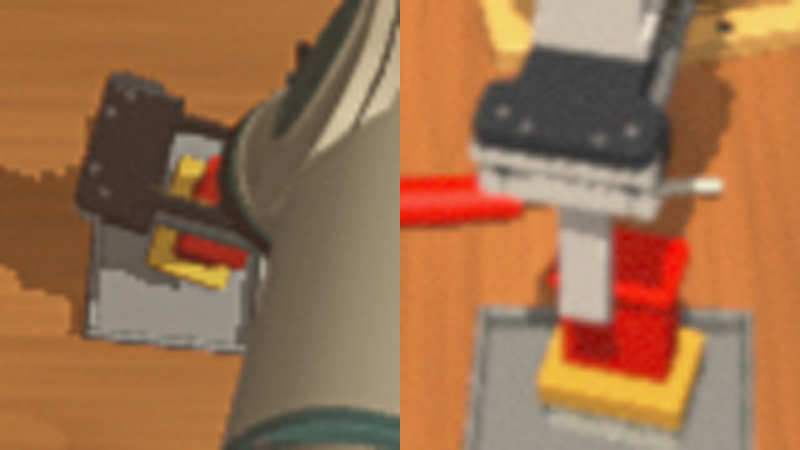

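Side view: the near fingertip's bottom is at about (302,324.4), in front of the handle, and the jaws straddle the punch. In the top view the arm hides part of the punch. I'll use the fingertip to correct the side camera's bias.

```bash
python3 - <<'E'
from h import *
p=np.array([.5324,-.2701,.1365]);y=np.array([.265,.964,0]);x=np.array([.964,-.265,0])
for d in(.047,.0595):
    for e in(-.008,.008): print(d,e,proj("side",p-y*d+x*e+[0,0,-.011]))
a=cv2.imread("pics/side0.png").astype(int)
b=cv2.imread("pics/s1.png")
# handle edges in initial view: red extents per row
for r in(322,326,330):
    row=a[r,285:335];m=np.where(row[:,2]-row[:,1]>110)[0]+285;print(r,m.min(),m.max())
q=lambda P:proj("side",P)
from fit import place
for yaw in(-.23,-.27,-.3):
    h=place([.5325,-.2787,yaw],box(50,26,44,98)/1e3,.005);print(yaw,np.round(q(h),1).tolist())
E
```

```text
0.047 -0.008 [[299.54045506 319.43357686]]
0.047 0.008 [[307.13910008 320.62977371]]
0.0595 -0.008 [[298.1205166  324.03865992]]
0.0595 0.008 [[305.7931592  325.25865175]]
322 298 319
326 298 319
330 298 319
-0.23 [[296.7, 333.1], [296.0, 316.7], [299.0, 324.2], [298.4, 307.8], [319.1, 336.1], [319.2, 319.7], [321.0, 327.0], [321.1, 310.6]]
-0.27 [[296.6, 332.8], [295.9, 316.4], [299.3, 323.8], [298.7, 307.5], [318.8, 336.4], [318.9, 320.0], [321.1, 327.3], [321.3, 311.0]]
-0.3 [[296.5, 332.5], [295.8, 316.1], [299.6, 323.6], [299.0, 307.2], [318.5, 336.6], [318.6, 320.2], [321.2, 327.6], [321.4, 311.2]]
```

arm_command(
  steps=[
    [[0,-0.009,0,0,0,0,1],[0,0,-0.035,0,0,0,1],[0,0,-0.035,0,0,0,1],[0,0,0,0,0,0,1],[0,0,0,0,0,0,1]],
  ],
)

```text
clock: 3.1
position: [0.5335, -0.2809, 0.0681]
ee_rot: [[-0.964, 0.266, 0.001], [0.266, 0.964, -0.001], [-0.002, -0.001, -1.0]]
wrist_force: [-0.0, -0.1, 1.0]
finger_gap: 0.996
finger_force: 0.0
```

arm_command(
  steps=[
    [[0,0,0,0,0,0,0.2],[0,0,0,0,0,0,-0.2],[0,0,0,0,0,0,-0.4],[0,0,0,0,0,0,-0.6],[0,0,0,0,0,0,-1]],
  ],
)

```text
clock: 3.6
position: [0.5328, -0.2802, 0.0669]
ee_rot: [[-0.964, 0.266, 0.0], [0.266, 0.964, -0.0], [-0.0, -0.0, -1.0]]
wrist_force: [0.0, 0.6, -0.6]
finger_gap: 0.612
finger_force: 0.0
```

arm_command(
  steps=[
    [[0,0,0,0,0,0,-1],[0,0,0,0,0,0,-1],[0,0,0,0,0,0,-1],[0,0,0,0,0,0,-1],[0,0,0,0,0,0,-1]],
  ],
)

```text
clock: 4.1
position: [0.5327, -0.2798, 0.0664]
ee_rot: [[-0.964, 0.265, -0.0], [0.265, 0.964, 0.0], [0.0, 0.0, -1.0]]
wrist_force: [0.5, 0.6, -0.2]
finger_gap: 0.385
finger_force: 29.6
```

```bash
python3 - <<'E'
from h import *
t=eyes.read_camera("top");s=eyes.read_camera("side")
cv2.imwrite("pics/t2.png",t);cv2.imwrite("pics/s2.png",s)
cv2.imwrite("pics/c2.png",np.hstack([crop(t,385,230,50,60,8),crop(s,285,290,50,60,8)]))
o=telemetry.observe();print({k:np.round(o[k],3).tolist() for k in o})
E
```

```text
{'clock': 4.2, 'joint_positions': [0.401, 0.754, 0.059, 1.78, -0.071, 0.61, 1.804], 'qvel': [-0.0, -0.0, 0.0, -0.0, 0.001, -0.001, 0.001], 'tau': [0.567, -54.769, 2.283, -12.779, 0.224, -0.047, -0.005], 'position': [0.533, -0.28, 0.066], 'ee_rot': [[-0.964, 0.265, -0.0], [0.265, 0.964, 0.0], [0.0, 0.0, -1.0]], 'wrist_force': [0.348, 1.539, 0.736], 'wrist_torque': [0.235, -0.001, -0.007], 'finger_force': 29.558, 'finger_gap': 0.382}
```

View pics/c2.png

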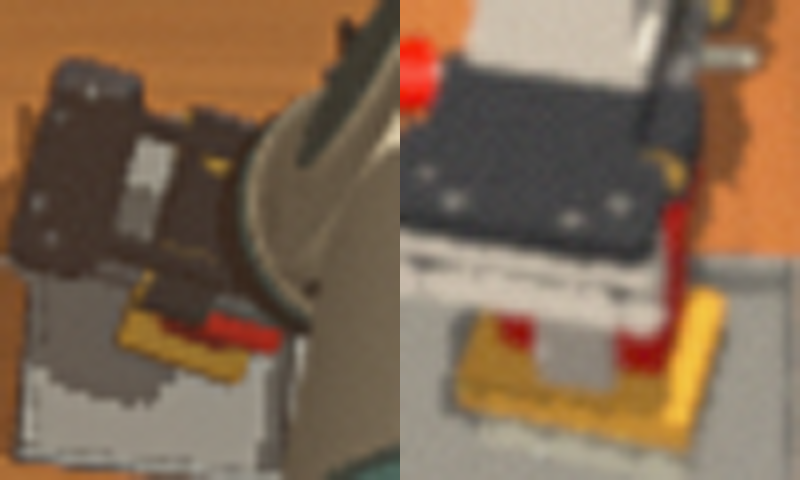

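```bash
python3 - <<'E'
from h import *
p=np.array([.5327,-.2798,.0664]);y=np.array([.265,.964,0])
for d in(.0255,.0305): print(d,proj("side",p-y*d+[0,0,-.011]))
a=cv2.imread("pics/s2.png").astype(int);b=cv2.imread("pics/s1.png").astype(int)
print(a[330:344,307].tolist());print(b[318:330,302].tolist())
E
```

```text
0.0255 [[306.48259673 337.51781409]]
0.0305 [[305.97430725 339.32201437]]
[[147, 162, 171], [127, 138, 150], [120, 132, 141], [121, 134, 141], [121, 132, 140], [123, 134, 141], [120, 131, 140], [111, 128, 140], [86, 122, 148], [58, 114, 151], [39, 111, 154], [53, 132, 184], [52, 139, 191], [76, 145, 187]]
[[171, 186, 201], [168, 186, 200], [173, 190, 202], [172, 190, 202], [167, 183, 199], [151, 164, 188], [89, 97, 159], [34, 40, 149], [10, 21, 144], [18, 25, 146], [10, 20, 145], [17, 30, 145]]
```

arm_command(
  steps=[
    [[0,0,0.01,0,0,0,-1],[0,0,0.01,0,0,0,-1],[0,0,0.01,0,0,0,-1],[0,0,0,0,0,0,-1],[0,0,0,0,0,0,-1]],
  ],
)

```text
clock: 4.7
position: [0.5328, -0.2803, 0.097]
ee_rot: [[-0.964, 0.266, 0.001], [0.266, 0.964, -0.0], [-0.001, -0.0, -1.0]]
wrist_force: [0.4, -0.5, -4.4]
finger_gap: 0.384
finger_force: 29.6
```

arm_command(
  steps=[
    [[0,0,0.03,0,0,0,-1],[0,0,0.03,0,0,0,-1],[0,0,0.02,0,0,0,-1],[0,0,0,0,0,0,-1]],
  ],
)

```text
clock: 5.1
position: [0.5343, -0.281, 0.1789]
ee_rot: [[-0.964, 0.266, 0.005], [0.266, 0.964, -0.002], [-0.005, -0.001, -1.0]]
wrist_force: [1.6, 0.0, -3.3]
finger_gap: 0.38
finger_force: 29.6
```

```bash
python3 - <<'E'
from fit import *
t=eyes.read_camera("top");s=eyes.read_camera("side")
cv2.imwrite("pics/t3.png",t);cv2.imwrite("pics/s3.png",s)
o=telemetry.observe();p=o["position"];print(np.round(p,4))
u,v=np.round(proj("side",p)[0]).astype(int)
J=crop(s,u-32,v-30,64,70,8);x,y=u-32,v-30
pz=p[2]-.0614
for b in(box(50,26,44,98),box(56,36,98,110),box(66,46,28,44),box(60,26,0,14)):
    q=cv2.convexHull(proj("side",place([p[0],p[1],-.268],b/1e3,pz)).astype(np.float32));cv2.polylines(J,[np.round((q-[x,y]+.5)*8-.5).astype(np.int32)],True,(255,255,0),1)
cv2.imwrite("pics/c3.png",J)
E
```

```text
[ 0.5321 -0.2798  0.1758]
```

View pics/c3.png

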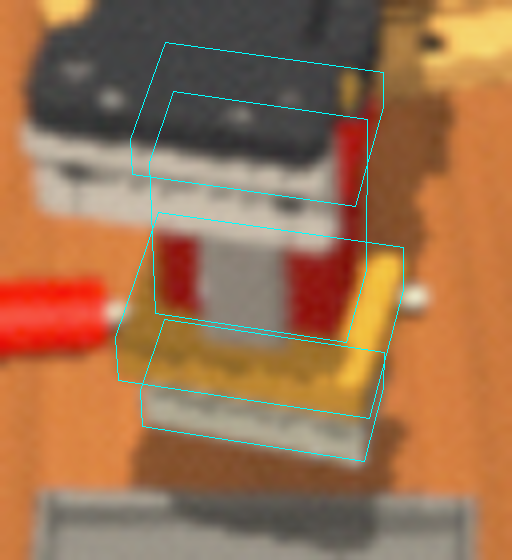

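The overlay of the held punch matches the image within about 1 px. The punch is upright and centred on the TCP, and the side camera agrees with the robot. I'll carry it to the blank.

arm_command(
  steps=[
    [[0.0036,0.0448,0,0,0,0.0356,-1],[0.0036,0.0448,0,0,0,0.0356,-1],[0.0036,0.0448,0,0,0,0.0356,-1],[0.0036,0.0448,0,0,0,0.0356,-1],[0.0036,0.0448,0,0,0,0.0356,-1]],
  ],
)

```text
clock: 5.7
position: [0.5492, -0.0543, 0.1745]
ee_rot: [[-0.996, 0.089, -0.004], [0.089, 0.996, 0.0], [0.004, -0.0, -1.0]]
wrist_force: [0.8, 0.4, -3.9]
finger_gap: 0.382
finger_force: 29.6
```

arm_command(
  steps=[
    [[0.0036,0.0448,0,0,0,0.0356,-1],[0.0036,0.0448,0,0,0,0.0356,-1],[0.0036,0.0448,0,0,0,0.0356,-1],[0.0036,0.0448,0,0,0,0.0356,-1],[0.0036,0.0448,0,0,0,0.0356,-1]],
  ],
)

```text
clock: 6.2
position: [0.5672, 0.1693, 0.1743]
ee_rot: [[-0.996, -0.089, -0.004], [-0.089, 0.996, -0.001], [0.004, -0.001, -1.0]]
wrist_force: [0.4, 0.8, -3.3]
finger_gap: 0.384
finger_force: 29.6
```

arm_command(
  steps=[
    [[0.0036,0.0448,0,0,0,0.0356,-1],[0.0036,0.0448,0,0,0,0.0356,-1],[0.0036,0.0448,0,0,0,0.0356,-1],[0,0,0,0,0,0,-1],[0,0,0,0,0,0,-1]],
  ],
)

```text
clock: 6.7
position: [0.5776, 0.3032, 0.1738]
ee_rot: [[-0.981, -0.196, -0.004], [-0.196, 0.981, -0.002], [0.004, -0.001, -1.0]]
wrist_force: [0.3, -1.6, -3.7]
finger_gap: 0.381
finger_force: 29.8
```

arm_command(
  steps=[
    [[0,0,-0.03,0,0,0,-1],[0,0,-0.03,0,0,0,-1],[0,0,-0.02,0,0,0,-1],[0,0,0,0,0,0,-1],[0,0,0,0,0,0,-1]],
  ],
)

```text
clock: 7.2
position: [0.5795, 0.3005, 0.096]
ee_rot: [[-0.982, -0.191, -0.001], [-0.191, 0.982, -0.002], [0.001, -0.001, -1.0]]
wrist_force: [0.7, 0.4, -2.8]
finger_gap: 0.379
finger_force: 29.8
```

```bash
cat > look.py <<'E'
import sys
from fit import *
def look(tag,mark,save=True):
    o=telemetry.observe();p=o["position"];R=np.array(o["ee_rot"]);yaw=np.arctan2(-R[0,1],R[1,1]);print(np.round(p,4),"yaw",round(yaw,4),np.round(R[:,2],3))
    out=[]
    for n in("top","side"):
        s=eyes.read_camera(n);cv2.imwrite(f"pics/{n}{tag}.png",s)
        u,v=np.round(proj(n,[p[0],p[1],.06])[0]).astype(int);x,y=u-28,v-36;J=crop(s,x,y,56,72,7)
        def dr(h,c):
            q=cv2.convexHull(proj(n,h).astype(np.float32));cv2.polylines(J,[np.round((q-[x,y]+.5)*7-.5).astype(np.int32)],True,c,1)
        for b in(box(66,46,28,44),box(60,26,0,14)): dr(place([p[0],p[1],yaw],b/1e3,p[2]-.0614),(255,255,0))
        dr(place(mark,box(76,42,16,16)/1e3,0),(255,0,255))
        out.append(J)
    cv2.imwrite(f"pics/c{tag}.png",np.hstack(out))
E
python3 -c "
from look import *
look('4',[.579,.303,.195])"
```

```text
[0.5795 0.3005 0.096 ] yaw 0.1921 [-0.001 -0.002 -1.   ]
```

View pics/c4.png

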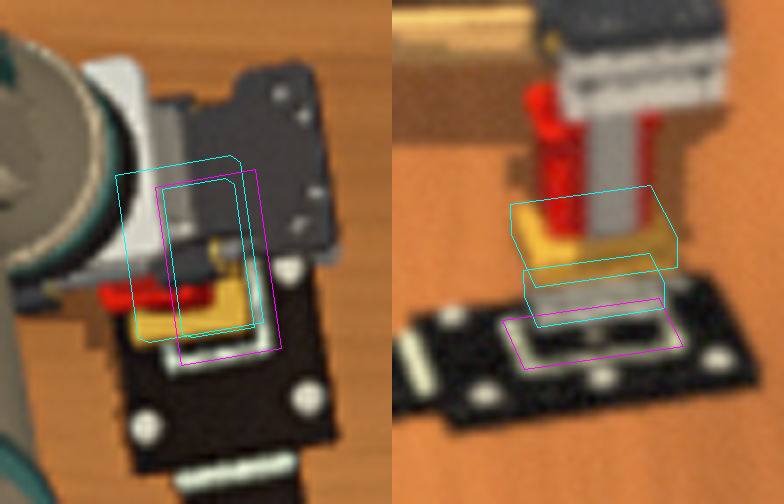

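Both views put the outline where I assumed: mark about (0.579,0.303), with the top camera showing a constant shift of about 1.5 px for punch and outline alike. I'll measure the punch's offset in the hand from the brass hull in the side view, and refit the outline near its bottom edge.

```bash
python3 - <<'E'
from fit import *
p=[.5795,.3005,.096];yaw=.192
s=cv2.imread("pics/side4.png").astype(float)
u,v=np.round(proj("side",[p[0],p[1],.06])[0]).astype(int);w=(u-18,v-10,36,22)
I=win(s,w);M=((I[...,1]/I[...,2]>.70)&(I[...,2]-I[...,0]>70)).astype(np.uint8)
n,l,st,_=cv2.connectedComponentsWithStats(M);k=1+st[1:,4].argmax();M=(l==k)
for r in M.astype(int): print("".join(".#"[x] for x in r))
ys,xs=np.where(l==k);h=cv2.convexHull(np.c_[xs,ys].astype(np.int32));print((h[:,0]+w[:2]).tolist())
mod=cv2.convexHull(proj("side",place([*p[:2],yaw],box(66,46,28,44)/1e3,p[2]-.0614)).astype(np.float32))[:,0];print(np.round(mod,1).tolist())
F=cv2.fillConvexPoly(np.zeros(M.shape,np.uint8),h,1).astype(float)
f=lambda q:[(place([q[0],q[1],yaw+q[2]],box(66,46,28,44)/1e3,p[2]-.0614),255)]
print(np.round(fit([p[0],p[1],0],f,[("side",w,F)])[0]-[p[0],p[1],0],4))
E
```

```text
....................................
....................................
....................................
....................................
........##..........................
........###.........................
........###.........................
........###.............#..###......
.........###......############......
.........#####################......
..........##################.#......
..........###################.......
..........#####################.....
.........###############............
..........######....................
....................................
....................................
....................................
....................................
....................................
....................................
....................................
[[326, 187], [319, 188], [311, 189], [306, 189], [305, 188], [304, 182], [304, 179], [305, 179], [325, 182]]
[[326.29998779296875, 182.39999389648438], [326.29998779296875, 186.6999969482422], [306.0, 189.60000610351562], [302.6000061035156, 182.0], [302.5, 177.6999969482422], [322.5, 175.0]]
[ 0.0005 -0.0069 -0.1249]
```

arm_command(
  steps=[
    [[-0.0005,0.002,-0.005,0,0,0.003,-1],[0,0,-0.005,0,0,0,-1],[0,0,-0.004,0,0,0,-1],[0,0,0,0,0,0,-1],[0,0,0,0,0,0,-1]],
  ],
)

```text
clock: 7.8
position: [0.5789, 0.3043, 0.0823]
ee_rot: [[-0.981, -0.196, -0.0], [-0.196, 0.981, -0.0], [0.0, -0.0, -1.0]]
wrist_force: [0.8, -0.3, -3.8]
finger_gap: 0.38
finger_force: 29.8
```

arm_command(
  steps=[
    [[0,-0.0015,0,0,0,0,-1],[0,0,-0.0015,0,0,0,-1],[0,0,0,0,0,0,-1],[0,0,0,0,0,0,-1],[0,0,0,0,0,0,-1]],
  ],
)

```text
clock: 8.3
position: [0.579, 0.3029, 0.081]
ee_rot: [[-0.981, -0.196, 0.0], [-0.196, 0.981, 0.0], [-0.0, 0.0, -1.0]]
wrist_force: [0.9, -0.2, -2.5]
finger_gap: 0.377
finger_force: 29.8
```

```bash
python3 -c "
from look import *
look('5',[.579,.303,.195])"
```

```text
[0.579  0.3029 0.081 ] yaw 0.197 [ 0.  0. -1.]
```

View pics/c5.png

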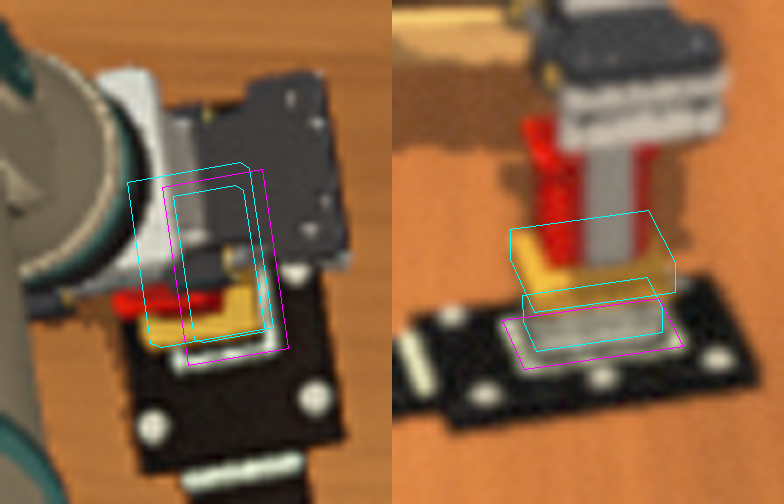

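The die hovers inside the outline, with even margins in both views (die corners at (536,348) and (663,335), outline corners at (527,370) and (682,345)). Pressing slowly now.

arm_command(
  steps=[
    [[0,0.0005,-0.001,0,0,0,-1],[0,0,-0.001,0,0,0,-1],[0,0,-0.001,0,0,0,-1],[0,0,-0.001,0,0,0,-1],[0,0,-0.001,0,0,0,-1]],
  ],
)

```text
clock: 8.9
position: [0.5797, 0.3037, 0.0768]
ee_rot: [[-0.981, -0.196, 0.002], [-0.196, 0.981, 0.001], [-0.002, 0.001, -1.0]]
wrist_force: [-0.2, -0.3, 2.3]
finger_gap: 0.379
finger_force: 29.8
```

arm_command(
  steps=[
    [[0,0,-0.001,0,0,0,-1],[0,0,-0.001,0,0,0,-1],[0,0,-0.001,0,0,0,-1],[0,0,-0.001,0,0,0,-1],[0,0,0,0,0,0,-1]],
  ],
)

```text
clock: 9.4
position: [0.5798, 0.3038, 0.0729]
ee_rot: [[-0.981, -0.196, 0.002], [-0.196, 0.981, 0.001], [-0.002, 0.001, -1.0]]
wrist_force: [0.0, -0.1, 7.4]
finger_gap: 0.382
finger_force: 29.8
```

arm_command(
  steps=[
    [[0,0,-0.001,0,0,0,-1],[0,0,-0.001,0,0,0,-1],[0,0,-0.001,0,0,0,-1],[0,0,-0.001,0,0,0,-1],[0,0,0,0,0,0,-1]],
  ],
)

```text
clock: 9.9
position: [0.58, 0.3041, 0.0696]
ee_rot: [[-0.981, -0.196, 0.002], [-0.196, 0.981, 0.002], [-0.003, 0.001, -1.0]]
wrist_force: [-1.2, -0.0, 10.1]
finger_gap: 0.379
finger_force: 29.8
```

arm_command(
  steps=[
    [[0,0,-0.001,0,0,0,-1],[0,0,-0.001,0,0,0,-1],[0,0,0,0,0,0,-1],[0,0,0,0,0,0,-1],[0,0,0,0,0,0,-1]],
  ],
)

```text
clock: 10.4
position: [0.5801, 0.3042, 0.0681]
ee_rot: [[-0.981, -0.196, 0.003], [-0.196, 0.981, 0.002], [-0.003, 0.001, -1.0]]
wrist_force: [-0.9, 0.7, 13.9]
finger_gap: 0.384
finger_force: 29.8
```

```bash
python3 - <<'E'
from bench import telemetry,eyes
import numpy as np,cv2
f=[];z=[]
for i in range(4):
    s=eyes.read_camera("side");o=telemetry.observe();f.append(o["wrist_force"][2]);z.append(o["position"][2])
cv2.imwrite("pics/side6.png",s);print(np.round(f,1),np.round(z,4),o["finger_gap"])
E
```

```text
[13.5 13.7 13.2 13.3] [0.0681 0.0682 0.0682 0.0681] 0.3816253979703457
```

arm_command(
  steps=[
    [[0,0,-0.0005,0,0,0,-1],[0,0,0,0,0,0,-1],[0,0,0,0,0,0,-1],[0,0,0,0,0,0,-1],[0,0,0,0,0,0,-1]],
  ],
)

```text
clock: 11.1
position: [0.5802, 0.3042, 0.0677]
ee_rot: [[-0.981, -0.196, 0.003], [-0.196, 0.981, 0.002], [-0.003, 0.001, -1.0]]
wrist_force: [-1.0, -0.7, 14.2]
finger_gap: 0.385
finger_force: 29.8
```

arm_command(
  steps=[
    [[0,0,0,0,0,0,-1],[0,0,0,0,0,0,-1],[0,0,0,0,0,0,-1],[0,0,0,0,0,0,-1],[0,0,0,0,0,0,-1]],
  ],
)

```text
clock: 11.6
position: [0.5801, 0.3042, 0.0677]
ee_rot: [[-0.981, -0.196, 0.003], [-0.196, 0.981, 0.002], [-0.003, 0.001, -1.0]]
wrist_force: [-2.7, -0.1, 13.4]
finger_gap: 0.381
finger_force: 29.8
```

arm_command(
  steps=[
    [[0,0,0.002,0,0,0,-1],[0,0,0.002,0,0,0,-1],[0,0,0.002,0,0,0,-1],[0,0,0.002,0,0,0,-1],[0,0,0.002,0,0,0,-1]],
  ],
)

```text
clock: 12.1
position: [0.5796, 0.3036, 0.0763]
ee_rot: [[-0.981, -0.196, 0.001], [-0.196, 0.981, 0.001], [-0.002, 0.001, -1.0]]
wrist_force: [1.3, 0.7, 3.8]
finger_gap: 0.381
finger_force: 29.8
```

arm_command(
  steps=[
    [[0,0,0.002,0,0,0,-1],[0,0,0.002,0,0,0,-1],[0,0,0.005,0,0,0,-1],[0,0,0.01,0,0,0,-1],[0,0,0.02,0,0,0,-1]],
  ],
)

```text
clock: 12.6
position: [0.5773, 0.3024, 0.1133]
ee_rot: [[-0.981, -0.196, -0.004], [-0.196, 0.981, -0.002], [0.004, -0.001, -1.0]]
wrist_force: [0.6, -1.0, -3.4]
finger_gap: 0.382
finger_force: 29.8
```

arm_command(
  steps=[
    [[0,0,0.03,0,0,0,-1],[0,0,0.03,0,0,0,-1],[0,0,0.01,0,0,0,-1],[0,0,0,0,0,0,-1],[0,0,0,0,0,0,-1]],
  ],
)

```text
clock: 13.1
position: [0.578, 0.3028, 0.1833]
ee_rot: [[-0.981, -0.196, -0.002], [-0.196, 0.981, -0.001], [0.002, -0.001, -1.0]]
wrist_force: [0.2, -0.8, -3.3]
finger_gap: 0.38
finger_force: 29.8
```

```bash
python3 -c "
from look import *
look('7',[.579,.303,.195])
s=cv2.imread('pics/side7.png');t=cv2.imread('pics/top7.png')
cv2.imwrite('pics/v7.png',np.hstack([crop(s,262,90,88,120,5)[:,:],crop(t,190,205,40,100,6)[:600,:340]]) if 0 else crop(s,262,100,90,118,5))"
```

```text
[0.578  0.3028 0.1833] yaw 0.1971 [-0.002 -0.001 -1.   ]
```

View pics/v7.png

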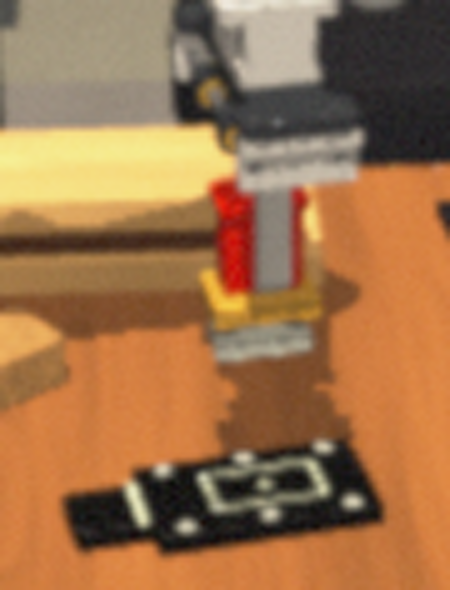

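The punch is lifted clear with the die fully out again. The blank hasn't moved: the cross is at (315,197), as before. Returning to the tray.

arm_command(
  steps=[
    [[-0.0036,-0.0445,0,0,0,-0.035,-1],[-0.0036,-0.0445,0,0,0,-0.035,-1],[-0.0036,-0.0445,0,0,0,-0.035,-1],[-0.0036,-0.0445,0,0,0,-0.035,-1],[-0.0036,-0.0445,0,0,0,-0.035,-1]],
  ],
)

```text
clock: 13.7
position: [0.5598, 0.079, 0.1832]
ee_rot: [[-1.0, -0.021, -0.002], [-0.021, 1.0, -0.001], [0.002, -0.0, -1.0]]
wrist_force: [-0.1, 1.1, -3.6]
finger_gap: 0.382
finger_force: 29.9
```

arm_command(
  steps=[
    [[-0.0036,-0.0445,0,0,0,-0.035,-1],[-0.0036,-0.0445,0,0,0,-0.035,-1],[-0.0036,-0.0445,0,0,0,-0.035,-1],[-0.0036,-0.0445,0,0,0,-0.035,-1],[-0.0036,-0.0445,0,0,0,-0.035,-1]],
  ],
)

```text
clock: 14.2
position: [0.5419, -0.1433, 0.1833]
ee_rot: [[-0.988, 0.154, -0.002], [0.154, 0.988, 0.001], [0.002, 0.0, -1.0]]
wrist_force: [1.3, 0.1, -4.1]
finger_gap: 0.38
finger_force: 29.9
```

arm_command(
  steps=[
    [[-0.0036,-0.0445,0,0,0,-0.035,-1],[-0.0036,-0.0445,0,0,0,-0.035,-1],[-0.0036,-0.0445,0,0,0,-0.035,-1],[0,0,0,0,0,0,-1],[0,0,0,0,0,0,-1]],
  ],
)

```text
clock: 14.7
position: [0.5308, -0.2763, 0.183]
ee_rot: [[-0.966, 0.258, -0.003], [0.258, 0.966, 0.001], [0.003, 0.0, -1.0]]
wrist_force: [0.2, 0.4, -3.8]
finger_gap: 0.376
finger_force: 29.9
```

arm_command(
  steps=[
    [[0,0,-0.03,0,0,0,-1],[0,0,-0.03,0,0,0,-1],[0,0,-0.02,0,0,0,-1],[0,0,0,0,0,0,-1],[0,0,0,0,0,0,-1]],
  ],
)

```text
clock: 15.2
position: [0.5325, -0.2737, 0.1042]
ee_rot: [[-0.967, 0.253, -0.001], [0.253, 0.967, 0.001], [0.001, 0.001, -1.0]]
wrist_force: [0.3, -0.5, -3.6]
finger_gap: 0.379
finger_force: 29.9
```

arm_command(
  steps=[
    [[0,0,-0.015,0,0,0,-1],[0,0,-0.01,0,0,0,-1],[0,0,-0.007,0,0,0,-1],[0,0,0,0,0,0,-1],[0,0,0,0,0,0,-1]],
  ],
)

```text
clock: 15.7
position: [0.5325, -0.2753, 0.0728]
ee_rot: [[-0.967, 0.255, 0.0], [0.255, 0.967, -0.0], [-0.0, -0.0, -1.0]]
wrist_force: [-0.5, -0.7, -3.3]
finger_gap: 0.381
finger_force: 29.9
```

arm_command(
  steps=[
    [[0,0,-0.001,0,0,0,-1],[0,0,-0.001,0,0,0,-1],[0,0,-0.001,0,0,0,-1],[0,0,0,0,0,0,-1],[0,0,0,0,0,0,-1]],
  ],
)

```text
clock: 16.2
position: [0.5322, -0.2752, 0.0695]
ee_rot: [[-0.967, 0.255, 0.0], [0.255, 0.967, -0.0], [-0.0, 0.0, -1.0]]
wrist_force: [-0.8, -0.7, -3.5]
finger_gap: 0.384
finger_force: 29.9
```

arm_command(
  steps=[
    [[0,0,-0.001,0,0,0,-1],[0,0,-0.001,0,0,0,-1],[0,0,-0.0005,0,0,0,-1],[0,0,0,0,0,0,-1],[0,0,0,0,0,0,-1]],
  ],
)

```text
clock: 16.7
position: [0.5323, -0.2752, 0.0671]
ee_rot: [[-0.967, 0.255, 0.0], [0.255, 0.967, -0.0], [-0.0, 0.0, -1.0]]
wrist_force: [0.3, -0.9, -2.8]
finger_gap: 0.383
finger_force: 29.9
```

arm_command(
  steps=[
    [[0,0,-0.0005,0,0,0,-1],[0,0,-0.0005,0,0,0,-1],[0,0,0,0,0,0,-1],[0,0,0,0,0,0,-1],[0,0,0,0,0,0,-1]],
  ],
)

```text
clock: 17.2
position: [0.5326, -0.2753, 0.0663]
ee_rot: [[-0.967, 0.255, 0.001], [0.255, 0.967, -0.0], [-0.001, -0.0, -1.0]]
wrist_force: [1.1, -0.0, 1.9]
finger_gap: 0.377
finger_force: 29.9
```

arm_command(
  steps=[
    [[0,0,0.0003,0,0,0,-0.1],[0,0,0,0,0,0,0.1],[0,0,0,0,0,0,0.4],[0,0,0,0,0,0,0.7],[0,0,0,0,0,0,1]],
  ],
)

```text
clock: 17.7
position: [0.532, -0.2752, 0.0661]
ee_rot: [[-0.967, 0.255, -0.0], [0.255, 0.967, 0.0], [0.0, -0.0, -1.0]]
wrist_force: [0.2, -0.1, -0.1]
finger_gap: 0.751
finger_force: 0.0
```

arm_command(
  steps=[
    [[0,0,0,0,0,0,1],[0,0,0,0,0,0,1],[0,0,0,0,0,0,1],[0,0,0.01,0,0,0,1],[0,0,0.02,0,0,0,1]],
  ],
)

```text
clock: 18.2
position: [0.5311, -0.2746, 0.0958]
ee_rot: [[-0.967, 0.255, -0.003], [0.255, 0.967, 0.001], [0.003, 0.001, -1.0]]
wrist_force: [1.4, 0.5, -0.1]
finger_gap: 1.003
finger_force: 0.0
```

arm_command(
  steps=[
    [[0,0,0.03,0,0,0,1],[0,0,0.03,0,0,0,1],[0,0,0.03,0,0,0,1],[0,0,0.03,0,0,0,1],[0,0,0,0,0,0,1]],
  ],
)

```text
clock: 18.7
position: [0.5347, -0.2766, 0.2214]
ee_rot: [[-0.967, 0.255, 0.008], [0.255, 0.967, -0.004], [-0.009, -0.002, -1.0]]
wrist_force: [1.4, 0.4, 0.7]
finger_gap: 1.005
finger_force: 0.0
```

arm_command(
  steps=[
    [[-0.02,0.04,0,0,0,0,1],[-0.02,0.04,0,0,0,0,1],[-0.02,0.04,0,0,0,0,1],[-0.01,0.04,0,0,0,0,1],[0,0,0,0,0,0,1]],
  ],
)

```text
clock: 19.2
position: [0.4601, -0.1093, 0.2161]
ee_rot: [[-0.969, 0.248, -0.003], [0.248, 0.969, 0.003], [0.003, 0.003, -1.0]]
wrist_force: [0.7, -0.2, 0.1]
finger_gap: 0.998
finger_force: 0.0
```

```bash
python3 -c "
from h import *
s=eyes.read_camera('side');t=eyes.read_camera('top')
cv2.imwrite('pics/side8.png',s);cv2.imwrite('pics/top8.png',t)
cv2.imwrite('pics/v8.png',np.hstack([crop(s,230,170,150,220,2.5),crop(t,170,200,150*27//25,220,2.5)[:, :405]]))
cv2.imwrite('pics/v8.png',np.hstack([cv2.resize(s[170:370,220:380],(400,500)),cv2.resize(t[200:330,300:440],(390,362))[:, :] if 0 else cv2.resize(t[190:350,350:474],(388,500))]))
"
```

```text
(no output)
```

View pics/v8.png

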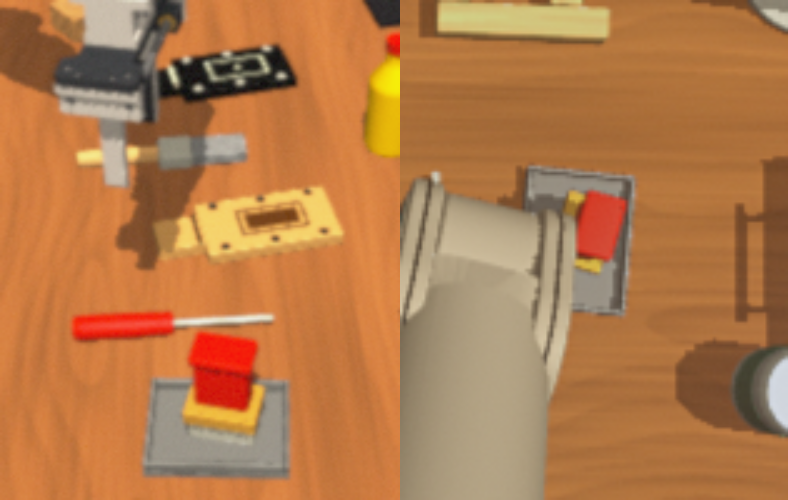

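The punch stands upright inside its tray (side crop about (223,385)), the blank and other things are where they were, and the gripper is clear.

```bash
python3 -c "
from bench import arm
print(arm.finish_job())"
```

```text
the job is handed in; nothing more can be done
None
```

The job is handed in: I pressed the punch inside the outline until the die was about 11 mm of 12 mm in, held it for just over a second, lifted it straight off and stood it upright in its tray, and the last pictures showed nothing else on the bench disturbed.

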